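Hold a concrete prism over the optical scanner

ROBOT

A 6-joint arm with a two-finger parallel gripper is mounted at the origin on the work surface. World frame = base frame: x ahead of the robot, y to its left, z up, the work surface at z = 0. Lengths are in m, angles in degrees, forces in N, time in s.
With the tool pointing down it reaches from about 0.375 to 0.925 m from the base axis. Payload 5.7 kg.
Tool frame: the origin (TCP) lies at the very end of the fingers, on their centre line; the grasp point (between the pads) lies bot.tcp_to_grasp behind it (bot.tcp_to_grasp is the distance from the TCP to the grasp point, in m); z points along the fingers, y is the direction in which the jaws open and shut (so a half turn about z gives the same grasp; the last joint's range is limited). The gripper opens to 88 mm and grips with 3 to 60 N. Pads are 20 mm wide; open, the fingers measure 115 mm over their backs; the gripper's body (75 mm by 178 mm) begins 61 mm behind the grasp point.
Start: joints at [66.744, 20.558, 86.54, -0, 72.909, -6.595], TCP at [0.172, 0.575, 0.223] pointing down, gripper open.
Joint ranges: [-170.27, 170.27], [-57.76, 135], [12.27, 136.19], [-55.21, 235.2], [11.17, 155.16], [-170.74, 170.74]. Speed limits (degrees/s): [136.94, 136.94, 180, 180, 180, 180].

INTERFACE

Orientations are given as [roll, pitch, yaw] about the fixed x, y, z axes, in that order (R = Rz(yaw) Ry(pitch) Rx(roll)).
In Python, from plant import bot gives the robot as it stands. The module is installed in compiled form; this text tells all that it offers.
- The arm moves only by the tool move_arm, never from a script. Its argument "commands" is a list of rows, each an object with "xyz": the shift along the tool's x, y, z in mm, a list of three; "turn": the turn about the tool's z in degrees; "jaw": the gripper command: -1 is fully open, 1 is shut, values between are in proportion. A call has 1 to 8 rows; each row shifts and turns the pose as measured when the row begins, along the tool's axes as they then stand; what a row does not reach is not made up. A row lasts 1/10 s, in which the tool goes at most 50 mm and 8.59 degrees, less where a joint would pass 70% of its speed; a pose out of reach is approached as far as the arm can. A call with a gripper value outside its range is refused whole. The fingers move at their own pace and stop on an object; "force" is the grip in N (left out, the last holds). Time passes only in rows, so rows that do not move let the fingers close. It gives the time, the measured TCP pose, the force and the opening at its end, in the units of the state.
- bot.get_obs(): the state, without advancing time (a new reading comes with each control period).
- bot.camera(name): name is "scene" or "top" or "wrist"; returns a dict with "frame" (420x560x3 uint8, blue, green, red), "depth" (420x560 float32, m along the optical axis (not along the pixel's ray), 0 where there is no reading), "fx", "fy", "cx", "cy" (pixels), "position" and "rotation" of the camera in the world. Camera axes: x right, y up, looking along -z (the intrinsics and any distortion apply to the point x, -y, -z); pixel columns grow to the right and rows downward; lengths in m; the calibration is good to about 2 mm. A picture is of the moment at which its call begins.
- bot.sign_off(): hands the job in, once; it reports no verdict.
The state is a dict: "time_s": time; "joints": joint angles; "dq": joint speeds; "joint_efforts": joint torques, N m; "ee_pos": TCP position; "ee_rot": TCP orientation; "contact_force": force on the tool from outside, world axes, zero at the start; "torque": the same for the moment, N m; "opening": opening from 0.0 (shut) to 1.0 (fully open).
Only numpy, scipy, OpenCV 4.12 (cv2) and the standard library are available. Lean on these libraries where they do the work, as an engineer would, in place of code of your own. Each camera call takes 0.05 s, during which the arm holds its last target. There are 200 camera calls.

TASK

Get the end-face scan ready: lift the red dust cover off the scanner's window, put it flat in the open drawer, let go of it and slide the drawer fully shut. Then pick up the square concrete prism, carry it upright over the row of jars in the tray, and finish while still holding it motionless about 1 cm above the scanner's window, upright, centred and square with the window (any side may face forward), without ever touching the scanner with it. Leave the jars and the concrete disc where they stand.

Things in the scene. Friction and masses are not known exactly. Their poses are not given: they have to be found in the camera images.
- window (a point): Centre of the square dark glass window (61 mm, in a 4 mm yellow border) in the middle of the top of the white optical scanner, a fixed box 180 x 180 mm, 60 mm high. The window is flush with the top; this point is on the glass, 60 mm above the bench; x and y run along the window's sides, z up.
- cover: Loose red dust cover, about 70 g, lying on the scanner over the window at the start: a flat square plate 80 x 80 x 10 mm with a black upright grip bar on top, 46 mm long (along the cover's x), 14 mm thick (along its y) and 25 mm high (35 mm over all). Origin: centre of its underside; z up.
- unit_drawer0 (a joint): How far the drawer is out, in m: 0 fully shut, starts 0.12 to 0.145 open, 0.15 at the stop. It slides with light friction (about 1 to 2 N) and stays where it is left.
- drawer_floor (a point): Centre of the drawer's inner floor, 22 mm above the bench, moving with the drawer. Plywood inside 175 (x) x 178 (y) mm, walls 56 mm high above this floor; blue front panel 15 mm thick, 66 mm high above this floor, outer face at x = -108 mm. x points into the unit (the direction that shuts it), y left, z up.
- unit: Fixed grey drawer unit, 220 x 220 mm, 100 mm high, with one blue-fronted drawer that slides out to the unit's -x. It roofs the rear of the drawer: with the drawer out by q, only the part of the drawer floor in front of drawer_floor x = q - 93 mm is open to the sky. Origin: centre of its underside; z up.
- unit_drawer0_handle (a point): Middle of the drawer's steel bar handle (110 mm long along the drawer's y, 11 mm thick, 35 mm in front of the blue front panel, 62 mm above the bench). Same axes as drawer_floor: x is the direction that shuts the drawer.
- prism: Loose speckled grey concrete test prism standing upright, 45 x 45 mm square and 110 mm high, about 0.5 kg. Origin: centre of its lower end face; z up along it, x and y square to its sides.
- rack: Fixed shallow aluminium tray, 320 mm (its x) by 90 mm (its y), walls 18 mm high, lying between the prism and the scanner and holding the three jars in a row along its x; jars' lids are 95 mm above the bench. Origin: centre of its underside; z up.
- jar0: Jar of beige aggregate with white lid, 68 mm across, 90 mm high, 0.3 kg, in the tray (any of its three places). Origin: centre of its underside. Leave alone.
- jar1: Jar of brown aggregate with white lid, 68 mm across, 90 mm high, 0.3 kg, in the tray. Origin: centre of its underside. Leave alone.
- jar2: Jar of black aggregate with white lid, 68 mm across, 90 mm high, 0.3 kg, in the tray. Origin: centre of its underside. Leave alone.
- disc: Flat round concrete disc, 100 mm across and 25 mm thick, on the bench beyond the scanner. Origin: centre of its underside. Leave alone.

How it is judged:
By the outcome, as a careful person would: the job done as asked, in the order asked, and still so for the second after the job is handed in, while the arm keeps its last pose, push and grip.
It also fails if it takes over 67 s, if anything falls off the work surface, if the arm or the gripper's body presses on something with over 40 N, if the wrist force passes 120 N, or if a joint passes its speed limit or range.

## Working session

There is one attempt and no reset: what is moved stays moved. The work goes in short steps, Python scripts to look and compute and a tool call to move; the robot and the scene stay as the last step left them, time stands still between calls to the robot, and variables do not carry over. Pictures are saved under pics/ and viewed, about 8 in all and at most 12, crops included, and the job is handed in when it is done.

Besides the shell and the picture viewer there is one more tool, called after "Request:" as name([rows], argument=value, ...), one row to a line, values as JSON. move_arm: Moves the arm, as the interface text tells. Its arguments: {"type":"object","properties":{"commands":{"type":"array"},"force":{"type":"number"}},"required":["commands"]}

```bash
mkdir -p pics; cat > h.py <<'E'
import numpy as np, cv2
from plant import bot
def cam(n,f=None):
    c=bot.camera(n)
    if f: cv2.imwrite(f'pics/{f}.png',c['frame'])
    np.savez(f'{n}.npz',**{k:v for k,v in c.items()})
    return c
def pts(c):
    d=np.asarray(c['depth'],float);v,u=np.mgrid[:d.shape[0],:d.shape[1]]
    P=np.stack([(u-c['cx'])/c['fx']*d,-(v-c['cy'])/c['fy']*d,-d],-1)
    W=P@np.asarray(c['rotation']).T+np.asarray(c['position'])
    W[d==0]=np.nan
    return W
E
python3 - <<'E'
from h import *
a=cam('top','top0');b=cam('scene','scene0')
print(a.keys(),a['position'],a['rotation'],b['position'],bot.tcp_to_grasp)
print(bot.get_obs())
cv2.imwrite('pics/both.png',cv2.resize(np.hstack([a['frame'],b['frame']]),(1120,420)))
E
```

```text
dict_keys(['frame', 'depth', 'fx', 'fy', 'cx', 'cy', 'position', 'rotation']) [ 0.46629745 -0.04199084  1.28715085] [  5.65326178   1.39298975 -90.69183557] [1.03807114 0.35908134 1.05534069] 0.0187
{'time_s': 0.1, 'joints': array([ 6.67434760e+01,  2.05939941e+01,  8.65916408e+01,  2.16273139e-03,
        7.29094802e+01, -6.59636499e+00]), 'dq': array([ 0.0644612 , -0.08785842, -0.08120478, -0.01404048, -0.05173563,
       -0.09730878]), 'joint_efforts': array([ 2.17126653e-04, -5.16350663e+01, -2.71406507e+01,  6.74129510e-02,
        2.78267206e-02, -5.79755397e-05]), 'ee_pos': array([0.17178116, 0.57423814, 0.22189934]), 'ee_rot': array([-1.79905752e+02, -1.29787541e-02,  1.63339193e+02]), 'contact_force': array([ 0.03750874,  0.07227928, -0.28878631]), 'torque': array([-0.02944961,  0.01453534, -0.03806275]), 'opening': 1.000700921695784}
```

View pics/top0.png

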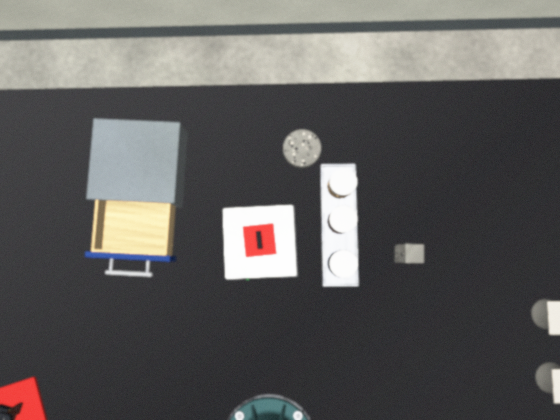

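View pics/scene0.png

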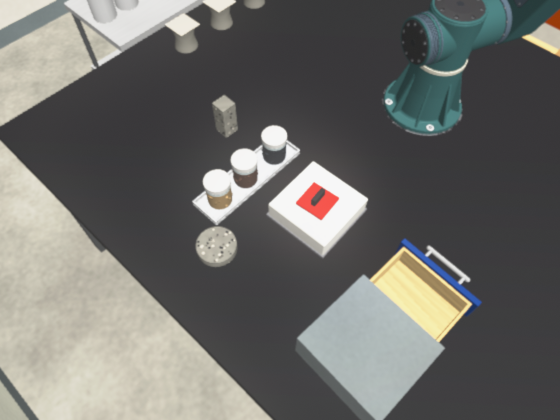

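The top view shows the unit at (137,160) with its drawer open to (130,230) and the handle at (129,273). The scanner is at (260,242) with the cover's bar at (259,240). The jars are at (342,183/220/264), the prism at (412,254) and the disc at (302,148).

```bash
cat >> h.py <<'E'
from scipy.spatial.transform import Rotation as Ro
def pts(c):
    d=np.asarray(c['depth'],float);v,u=np.mgrid[:d.shape[0],:d.shape[1]]
    P=np.stack([(u-c['cx'])/c['fx']*d,-(v-c['cy'])/c['fy']*d,-d],-1)
    R=np.asarray(c['rotation'])
    if R.shape!=(3,3): R=Ro.from_euler('xyz',R,degrees=True).as_matrix()
    W=P@R.T+np.asarray(c['position']); W[d==0]=np.nan
    return W
def rect(p):
    p=np.asarray(p,np.float32)*1000
    r=cv2.minAreaRect(p[:,:2]); return np.round(r[0],1),np.round(r[1],1),round(r[2],2),'z',np.round(np.median(p[:,2]),1),len(p)
E
cat > m.py <<'E'
from h import *
for n in ('top','scene'):
    c=cam(n);W=pts(c);f=c['frame'].astype(int);b,g,r=f[...,0],f[...,1],f[...,2]
    x,y,z=W[...,0],W[...,1],W[...,2]
    print(n,'bench z',np.nanmedian(z[(abs(z)<.02)]))
    def box(x0,x1,y0,y1,z0,z1,m=True): return W[(x>x0)&(x<x1)&(y>y0)&(y<y1)&(z>z0)&(z<z1)&m]
    ws=np.isfinite(x)&(x>.25)&(x<1)&(abs(y)<.6)
    print('red cover',rect(W[ws&(r>120)&(g<70)&(b<70)]))
    print('bar',rect(W[ws&(r<90)&(z>.088)&(z<.105)&(y>0-.08)&(y<.12)]))
    print('scanner',rect(W[ws&(z>.052)&(z<.066)&(r>150)&(g>150)&(b>150)&(y>-.12)&(y<.15)]))
    print('prism',rect(W[ws&(z>.1)&(z<.125)&(y<-.25)&(y>-.5)]))
    print('unit',rect(W[ws&(z>.09)&(z<.11)&(y>.15)]))
    print('blue',rect(W[ws&(b>90)&(r<60)&(g<90)&(y>.15)&(z>.07)]))
    print('handle',rect(W[ws&(z>.05)&(z<.08)&(y>.15)&(x<.47)&(b<1.3*r)&(r>100)]))
    print('rack+jars lids',rect(W[ws&(z>.085)&(z<.105)&(y<-.1)&(y>-.28)]))
    print('rack',rect(W[ws&(z>.01)&(z<.025)&(y<-.1)&(y>-.3)&(r>120)&(x<.7)]))
E
python3 m.py
```

```text
top bench z 0.00036516269137654156Traceback (most recent call last):
  File "m.py", line 8, in <module>
    print('red cover',rect(W[ws&(r>120)&(g<70)&(b<70)]))
                      ~~~~^^^^^^^^^^^^^^^^^^^^^^^^^^^^^
  File "h.py", line 24, in rect
    r=cv2.minAreaRect(p[:,:2]); return np.round(r[0],1),np.round(r[1],1),round(r[2],2),'z',np.round(np.median(p[:,2]),1),len(p)
cv2.error: OpenCV(4.12.0) /io/opencv/modules/imgproc/src/convhull.cpp:143: error: (-215:Assertion failed) total >= 0 && (depth == CV_32F || depth == CV_32S) in function 'convexHull'
```

```bash
sed -i 's/^    p=np.asarray(p,np.float32)\*1000/    if len(p)<5: return None\n    p=np.ascontiguousarray(np.asarray(p,np.float32)*1000)/; s/minAreaRect(p\[:,:2\])/minAreaRect(p[:,:2].copy())/' h.py
python3 m.py; python3 - <<'E'
from h import *
c=np.load('top.npz');W=pts(c)
for u,v in [(259,240),(250,228),(412,254),(137,160),(129,273),(260,270)]: print(u,v,W[v,u],c['frame'][v,u])
c=np.load('scene.npz');W=pts(c)
for u,v in [(317,196),(225,103),(370,340),(447,263)]: print(u,v,W[v,u],c['frame'][v,u])
E
```

```text
top bench z 0.0003625197576589967
red cover (array([516.6,  16.2]), array([50.8, 21.1]), 7.66, 'z', np.float32(86.2), 94)
bar (array([515.2,  14.4]), array([37.5,  6.8]), 5.37, 'z', np.float32(94.3), 46)
scanner (array([511.3,  14.4]), array([180.2, 180. ]), 1.89, 'z', np.float32(60.1), 3951)
prism (array([ 476.4, -361.4]), array([46.8, 44.4]), 86.01, 'z', np.float32(109.9), 361)
unit (array([645.8, 331.4]), array([222.5, 350.1]), 86.49, 'z', np.float32(99.7), 7151)
blue (array([476.3, 342.5]), array([214.4,  12.4]), 85.93, 'z', np.float32(87.4), 174)
handle (array([448.5, 345.2]), array([119.8,  38.2]), 87.77, 'z', np.float32(66.0), 272)
rack+jars lids (array([ 555.7, -195.2]), array([ 67. , 269.7]), 88.66, 'z', np.float32(94.1), 1786)
rack (array([ 547.2, -194.3]), array([ 91. , 303.9]), 89.82, 'z', np.float32(17.5), 444)
scene bench z 0.0009671445674342971
red cover None
bar (array([522.5,  22. ]), array([ 8.2, 37.2]), 84.76, 'z', np.float32(94.5), 26)
scanner (array([514.5,  17.7]), array([182.2, 181. ]), 2.38, 'z', np.float32(60.8), 3506)
prism (array([ 478.9, -357.6]), array([4
[... 372 characters left out ...]
.3]), 88.86, 'z', np.float32(94.6), 1472)
rack (array([ 547.9, -190.9]), array([ 92.2, 303.1]), 89.57, 'z', np.float32(16.7), 500)
259 240 [0.51383334 0.01374772 0.09369679] [49 46 51]
250 228 [0.54502496 0.03699101 0.07434494] [ 73  78 250]
412 254 [ 0.47472538 -0.35533349  0.10953171] [173 181 185]
137 160 [0.71786561 0.31750461 0.10105   ] [180 176 166]
129 273 [0.43607064 0.34382545 0.0667088 ] [225 224 223]
260 270 [0.43966615 0.01345013 0.06201428] [254 254 254]
317 196 [0.52330199 0.01697665 0.09621252] [89 90 95]
225 103 [ 0.47530352 -0.35608732  0.11097231] [169 182 187]
370 340 [0.71655561 0.32451108 0.10176659] [184 185 175]
447 263 [0.44188139 0.34585317 0.06948724] [217 219 219]
```

```bash
cat >> h.py <<'E'
def plan(target,yaw,n,start=None):
    o=bot.get_obs(); p=np.array(o['ee_pos'] if start is None else start[:3]); 
    y0=o['ee_rot'][2] if start is None else start[3]
    d=(np.array(target)-p)*1000/n; dy=((yaw-y0+90)%180-90)/n
    print('pose',np.round(p*1000,1),np.round(o['ee_rot'],1),'F',np.round(o['contact_force'],1),'op',round(o['opening'],3),'t',o['time_s'])
    for i in range(n):
        a=np.radians(y0+dy*i);c,s=np.cos(a),np.sin(a)
        print([int(round(d[0]*c+d[1]*s)),int(round(d[0]*s-d[1]*c)),int(round(-d[2]))],'turn',round(-dy,1))
    print('residual is measured at next step')
E
python3 -c "
from h import *
plan([.47,.016,.25],183,16)"
```

```text
pose [171.9 574.5 222.2] [-179.9   -0.   163.3] F [-0.1  0.2  0.9] op 1.003 t 0.25
[-28, -28, -2] turn -1.2
[-27, -29, -2] turn -1.2
[-27, -29, -2] turn -1.2
[-26, -30, -2] turn -1.2
[-25, -30, -2] turn -1.2
[-25, -31, -2] turn -1.2
[-24, -31, -2] turn -1.2
[-23, -32, -2] turn -1.2
[-23, -32, -2] turn -1.2
[-22, -33, -2] turn -1.2
[-21, -33, -2] turn -1.2
[-21, -34, -2] turn -1.2
[-20, -34, -2] turn -1.2
[-19, -35, -2] turn -1.2
[-18, -35, -2] turn -1.2
[-18, -35, -2] turn -1.2
residual is measured at next step
```

Request:
move_arm([
  {"xyz": [-28,-28,-2],"turn": -1.2,"jaw": -1},
  {"xyz": [-27,-29,-2],"turn": -1.2,"jaw": -1},
  {"xyz": [-27,-29,-2],"turn": -1.2,"jaw": -1},
  {"xyz": [-26,-30,-2],"turn": -1.2,"jaw": -1},
  {"xyz": [-25,-30,-2],"turn": -1.2,"jaw": -1},
  {"xyz": [-25,-31,-2],"turn": -1.2,"jaw": -1},
  {"xyz": [-24,-31,-2],"turn": -1.2,"jaw": -1},
  {"xyz": [-23,-32,-2],"turn": -1.2,"jaw": -1},
])

```text
time_s: 1.05
ee_pos: [0.3242, 0.291, 0.2375]
ee_rot: [179.9, 0.0, 173.8]
contact_force: [1.6, -0.2, -1.0]
opening: 1.0
```

Request:
move_arm([
  {"xyz": [-23,-32,-2],"turn": -1.2,"jaw": -1},
  {"xyz": [-22,-33,-2],"turn": -1.2,"jaw": -1},
  {"xyz": [-21,-33,-2],"turn": -1.2,"jaw": -1},
  {"xyz": [-21,-34,-2],"turn": -1.2,"jaw": -1},
  {"xyz": [-20,-34,-2],"turn": -1.2,"jaw": -1},
  {"xyz": [-19,-35,-2],"turn": -1.2,"jaw": -1},
  {"xyz": [-18,-35,-2],"turn": -1.2,"jaw": -1},
  {"xyz": [-18,-35,-2],"turn": -1.2,"jaw": -1},
])

```text
time_s: 1.85
ee_pos: [0.4817, 0.002, 0.2551]
ee_rot: [179.9, 0.2, -176.2]
contact_force: [1.3, 0.9, -0.2]
opening: 1.0
```

```bash
python3 -c "
from h import *
c=cam('wrist','w1');print(c['position'],c['rotation'],c['fx'])
plan([.516,.016,.16],184,3)"
```

```text
[ 0.40617321 -0.00292056  0.41847306] [-16.29468022  -0.15009979  93.77476617] 323.0130942514445
pose [485.9  -3.1 255.7] [-179.9    0.5 -176.2] F [ 4.6 -3.3  0.4] op 1.0 t 1.9
[-10, 6, 32] turn -0.1
[-10, 6, 32] turn -0.1
[-10, 6, 32] turn -0.1
residual is measured at next step
```

View pics/w1.png

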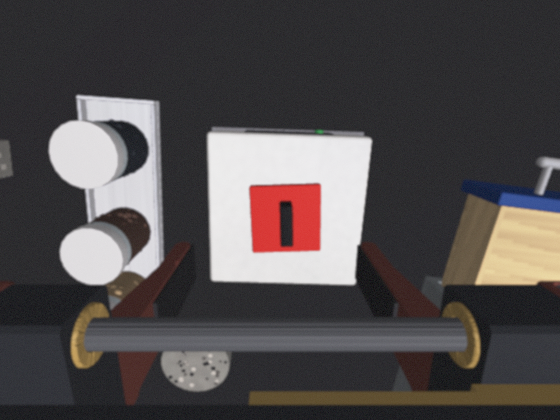

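The wrist view shows the red plate at about (285,217), the bar at (286,224) with its long axis along the image vertical, and the scanner around both.

```bash
cat > w.py <<'E'
from h import *
c=cam('wrist');W=pts(c);f=c['frame'].astype(int);b,g,r=f[...,0],f[...,1],f[...,2]
x,y,z=W[...,0],W[...,1],W[...,2]
near=(x>.38)&(x<.65)&(abs(y-.015)<.13)
print('plate',rect(W[near&(r>120)&(g<80)&(b<80)&(z>.062)&(z<.078)]))
print('bar',rect(W[near&(z>.09)&(z<.1)]))
print('scanner',rect(W[near&(z>.052)&(z<.066)&(r>140)&(g>140)]))
o=bot.get_obs();print(o['ee_pos'],o['ee_rot'])
E
python3 w.py
```

```text
plate (array([516.8,  16.8]), array([77.5, 76.2]), 5.45, 'z', np.float32(71.5), 3812)
bar (array([517.1,  17.5]), array([45.7, 14. ]), 5.01, 'z', np.float32(96.4), 550)
scanner (array([513.6,  18.1]), array([179. , 180.3]), 1.84, 'z', np.float32(61.5), 17941)
[ 4.84214559e-01 -3.35617982e-04  2.55398103e-01] [ 179.98380442    0.39141797 -176.43374631]
```

```bash
python3 -c "
from h import *
plan([.517,.017,.13],185.2,5)"
```

```text
pose [ 4.842e+02 -3.000e-01  2.554e+02] [ 180.     0.4 -176.4] F [ 0.2 -0.4  0.7] op 1.002 t 1.95
[-7, 3, 25] turn -0.3
[-7, 3, 25] turn -0.3
[-7, 3, 25] turn -0.3
[-7, 3, 25] turn -0.3
[-7, 3, 25] turn -0.3
residual is measured at next step
```

Request:
move_arm([
  {"xyz": [-7,3,25],"turn": -0.3,"jaw": -1},
  {"xyz": [-7,3,25],"turn": -0.3,"jaw": -1},
  {"xyz": [-7,3,25],"turn": -0.3,"jaw": -1},
  {"xyz": [-7,3,25],"turn": -0.3,"jaw": -1},
  {"xyz": [-7,3,25],"turn": -0.3,"jaw": -1},
  {"xyz": [0,0,0],"turn": 0,"jaw": -0.3},
])

```text
time_s: 2.55
ee_pos: [0.5194, 0.0196, 0.1278]
ee_rot: [179.9, 0.5, -175.2]
contact_force: [0.1, -0.6, 0.1]
opening: 0.945
```

```bash
python3 w.py; python3 -c "
from h import *
plan([.517,.017,.075],185.2,3)"
```

```text
plate (array([517.1,  16.9]), array([78.6, 77.6]), 5.23, 'z', np.float32(71.6), 9595)
bar (array([517.5,  17. ]), array([46.3, 13.6]), 4.99, 'z', np.float32(96.4), 1459)
scanner (array([514.1,  17.8]), array([179. , 180.3]), 1.79, 'z', np.float32(61.6), 39401)
[0.51983372 0.01939672 0.12923895] [ 179.93972497    0.58405015 -175.17352642]
pose [519.8  19.4 129.2] [ 179.9    0.6 -175.2] F [0.  0.5 0.4] op 0.902 t 2.6
[1, -1, 18] turn -0.1
[1, -1, 18] turn -0.1
[1, -1, 18] turn -0.1
residual is measured at next step
```

Request:
move_arm([
  {"xyz": [1,-1,18],"turn": 0,"jaw": -0.3},
  {"xyz": [1,-1,18],"turn": 0,"jaw": -0.3},
  {"xyz": [1,0,15],"turn": 0,"jaw": -0.3},
  {"xyz": [0,0,0],"turn": 0,"jaw": 0},
], force=15)

```text
time_s: 3.0
ee_pos: [0.5193, 0.0182, 0.0828]
ee_rot: [-180.0, 1.0, -175.1]
contact_force: [-0.2, 0.1, 0.2]
opening: 0.593
```

Request:
move_arm([
  {"xyz": [2,-1,4],"turn": 0,"jaw": 0},
  {"xyz": [0,0,4],"turn": 0,"jaw": 0.5},
  {"xyz": [0,0,0],"turn": 0,"jaw": 1},
  {"xyz": [0,0,0],"turn": 0,"jaw": 1},
  {"xyz": [0,0,0],"turn": 0,"jaw": 1},
  {"xyz": [0,0,0],"turn": 0,"jaw": 1},
], force=20)

```text
time_s: 3.6
ee_pos: [0.5201, 0.0169, 0.0793]
ee_rot: [-179.9, 1.4, -175.1]
contact_force: [0.4, 0.5, -1.3]
opening: 0.159
```

Request:
move_arm([
  {"xyz": [0,0,-10],"turn": 0,"jaw": 1},
  {"xyz": [0,0,-15],"turn": 0,"jaw": 1},
  {"xyz": [0,0,-25],"turn": 0,"jaw": 1},
  {"xyz": [0,0,-25],"turn": 0,"jaw": 1},
  {"xyz": [0,0,-15],"turn": 0,"jaw": 1},
])

```text
time_s: 4.1
ee_pos: [0.5156, 0.0171, 0.1722]
ee_rot: [-180.0, 1.0, -175.2]
contact_force: [0.2, 0.5, -0.9]
opening: 0.152
```

```bash
python3 -c "
from h import *
plan([.558,.340,.16],176.4,13)
c=cam('scene','s2');cv2.imwrite('pics/s2c.png',cv2.resize(c['frame'][60:400,180:500],None,fx=1.75,fy=1.75))"
```

```text
pose [515.6  17.1 172.2] [-180.     1.  -175.2] F [ 0.2  0.5 -0.9] op 0.152 t 4.1
[-5, 24, 1] turn 0.6
[-5, 25, 1] turn 0.6
[-5, 25, 1] turn 0.6
[-5, 25, 1] turn 0.6
[-4, 25, 1] turn 0.6
[-4, 25, 1] turn 0.6
[-4, 25, 1] turn 0.6
[-3, 25, 1] turn 0.6
[-3, 25, 1] turn 0.6
[-3, 25, 1] turn 0.6
[-3, 25, 1] turn 0.6
[-2, 25, 1] turn 0.6
[-2, 25, 1] turn 0.6
residual is measured at next step
```

View pics/s2c.png

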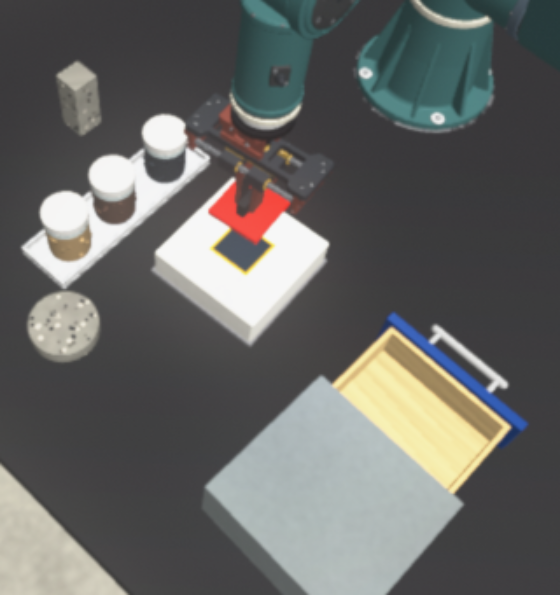

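The cover hangs from the gripper at crop (247,208). The yellow-bordered window is now visible at crop (242,250), and the open drawer is at crop (430,410).

Request:
move_arm([
  {"xyz": [-5,24,1],"turn": 0.6,"jaw": 1},
  {"xyz": [-5,25,1],"turn": 0.6,"jaw": 1},
  {"xyz": [-5,25,1],"turn": 0.6,"jaw": 1},
  {"xyz": [-5,25,1],"turn": 0.6,"jaw": 1},
  {"xyz": [-4,25,1],"turn": 0.6,"jaw": 1},
  {"xyz": [-4,25,1],"turn": 0.6,"jaw": 1},
  {"xyz": [-4,25,1],"turn": 0.6,"jaw": 1},
  {"xyz": [-3,25,1],"turn": 0.6,"jaw": 1},
])

```text
time_s: 4.95
ee_pos: [0.5439, 0.2213, 0.1688]
ee_rot: [-180.0, 1.4, 179.5]
contact_force: [0.0, -1.0, 0.4]
opening: 0.158
```

Request:
move_arm([
  {"xyz": [-3,25,1],"turn": 0.6,"jaw": 1},
  {"xyz": [-3,25,1],"turn": 0.6,"jaw": 1},
  {"xyz": [-3,25,1],"turn": 0.6,"jaw": 1},
  {"xyz": [-2,25,1],"turn": 0.6,"jaw": 1},
  {"xyz": [-2,25,1],"turn": 0.6,"jaw": 1},
  {"xyz": [0,0,0],"turn": 0,"jaw": 1},
])

```text
time_s: 5.55
ee_pos: [0.5593, 0.3537, 0.1621]
ee_rot: [180.0, 1.2, 176.6]
contact_force: [-0.3, -1.5, -0.2]
opening: 0.159
```

```bash
python3 -c "
from h import *
c=cam('wrist','w3');W=pts(c);f=c['frame'].astype(int);b,g,r=f[...,0],f[...,1],f[...,2];z=W[...,2]
m=(b>80)&(r<70)&(g<100)&(z>.06)
print('blue',rect(W[m]))
m=(W[...,0]<.49)&(W[...,1]>.2)&(z>.05)&(z<.08)&(r>120)&(b>120);print('handle',rect(W[m]))
plan([.558,.340,.09],176.4,4)"
```

```text
blue (array([480.8, 346.3]), array([213.4,  14.9]), 86.22, 'z', np.float32(89.0), 6245)
handle (array([459.9, 329.5]), array([158.6,  60.2]), 89.92, 'z', np.float32(68.1), 4122)
pose [558.9 352.  161.9] [-179.9    1.2  176.6] F [ 0.5 -0.8 -0.6] op 0.16 t 5.6
[0, -3, 18] turn 0.0
[0, -3, 18] turn 0.0
[0, -3, 18] turn 0.0
[0, -3, 18] turn 0.0
residual is measured at next step
```

View pics/w3.png

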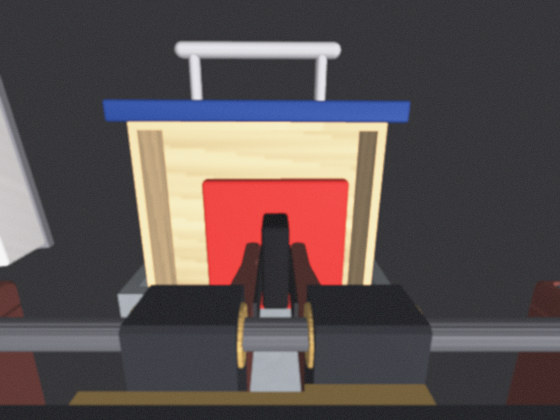

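The wrist view shows the cover centred over the drawer at (275,240). The panel is at (257,110) and the handle at (258,50). I'll descend now.

Request:
move_arm([
  {"xyz": [2,-4,16],"turn": 0,"jaw": 1},
  {"xyz": [2,-4,20],"turn": 0,"jaw": 1},
  {"xyz": [1,-3,20],"turn": 0,"jaw": 1},
  {"xyz": [0,0,18],"turn": 0,"jaw": 1},
  {"xyz": [0,0,8],"turn": 0,"jaw": 1},
])

```text
time_s: 6.1
ee_pos: [0.5545, 0.3354, 0.0789]
ee_rot: [-179.8, 1.3, 176.6]
contact_force: [-0.2, -0.9, -0.4]
opening: 0.158
```

```bash
python3 -c "
from h import *
plan([.554,.341,.044],176.4,5)"
```

```text
pose [554.5 335.4  78.9] [-179.8    1.3  176.6] F [-0.2 -0.9 -0.4] op 0.158 t 6.1
[0, 1, 7] turn 0.0
[0, 1, 7] turn 0.0
[0, 1, 7] turn 0.0
[0, 1, 7] turn 0.0
[0, 1, 7] turn 0.0
residual is measured at next step
```

Request:
move_arm([
  {"xyz": [0,2,10],"turn": 0,"jaw": 1},
  {"xyz": [0,2,8],"turn": 0,"jaw": 1},
  {"xyz": [0,1,6],"turn": 0,"jaw": 1},
  {"xyz": [0,0,5],"turn": 0,"jaw": 1},
  {"xyz": [0,0,3],"turn": 0,"jaw": 1},
])

```text
time_s: 6.6
ee_pos: [0.5561, 0.339, 0.0455]
ee_rot: [-179.8, 1.3, 176.5]
contact_force: [1.1, -0.1, 0.1]
opening: 0.159
```

Request:
move_arm([
  {"xyz": [0,0,2],"turn": 0,"jaw": 1},
  {"xyz": [0,0,2],"turn": 0,"jaw": 1},
  {"xyz": [0,0,1],"turn": 0,"jaw": 1},
])

```text
time_s: 6.9
ee_pos: [0.5569, 0.3393, 0.0411]
ee_rot: [-179.8, 1.4, 176.6]
contact_force: [-1.9, -2.0, 8.6]
opening: 0.157
```

Request:
move_arm([
  {"xyz": [0,0,0],"turn": 0,"jaw": 0},
  {"xyz": [0,0,0],"turn": 0,"jaw": 0},
  {"xyz": [0,0,0],"turn": 0,"jaw": 0},
  {"xyz": [0,0,-10],"turn": 0,"jaw": 0},
  {"xyz": [0,0,-30],"turn": 0,"jaw": 0},
  {"xyz": [0,0,-40],"turn": 0,"jaw": 0},
  {"xyz": [0,0,-40],"turn": 0,"jaw": 0},
])

```text
time_s: 7.6
ee_pos: [0.5503, 0.3382, 0.1605]
ee_rot: [-179.5, 0.8, 176.6]
contact_force: [0.3, 0.3, 0.0]
opening: 0.499
```

```bash
python3 -c "
from h import *
c=cam('wrist','w4');W=pts(c);f=c['frame'].astype(int);b,g,r=f[...,0],f[...,1],f[...,2];z=W[...,2];x=W[...,0];y=W[...,1]
print('plate',rect(W[(r>120)&(g<80)&(b<80)&(x>.45)&(z<.045)&(z>.02)]))
print('bar',rect(W[(x>.5)&(x<.62)&(abs(y-.34)<.06)&(z>.052)&(z<.065)]))
m=(b>80)&(r<70)&(g<100)&(z>.06);print('blue',rect(W[m]))
m=(x<.46)&(x>.40)&(abs(y-.348)<.054)&(z>.05)&(z<.08)&(b<r*1.2)&(r>120);print('handle',rect(W[m]))
plan([.402,.351,.15],176.4,6)"
```

```text
plate (array([554.4, 339.9]), array([76.5, 77.3]), 86.68, 'z', np.float32(33.6), 5665)
bar (array([554.2, 340.3]), array([13.6, 45.4]), 87.0, 'z', np.float32(58.4), 825)
blue (array([481.3, 346.1]), array([213.2,  14.9]), 86.35, 'z', np.float32(89.0), 5767)
handle (array([447.4, 347.6]), array([108.6,  29.2]), 87.27, 'z', np.float32(68.0), 2903)
pose [554.  340.2 168.2] [-179.8    1.4  176.6] F [2.3 1.  4. ] op 0.499 t 7.65
[25, 0, 3] turn 0.0
[25, 0, 3] turn 0.0
[25, 0, 3] turn 0.0
[25, 0, 3] turn 0.0
[25, 0, 3] turn 0.0
[25, 0, 3] turn 0.0
residual is measured at next step
```

View pics/w4.png

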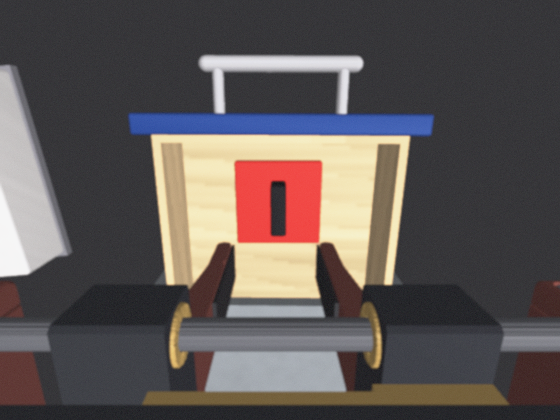

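The cover lies flat and square in the drawer at (278,200) and has been released. Next I'll close the jaws and move in front of the handle.

Request:
move_arm([
  {"xyz": [25,0,1],"turn": 0,"jaw": 1},
  {"xyz": [28,0,2],"turn": 0,"jaw": 1},
  {"xyz": [28,0,2],"turn": 0,"jaw": 1},
  {"xyz": [28,0,2],"turn": 0,"jaw": 1},
  {"xyz": [25,0,2],"turn": 0,"jaw": 1},
  {"xyz": [15,0,2],"turn": 0,"jaw": 1},
])

```text
time_s: 8.25
ee_pos: [0.4077, 0.3517, 0.1615]
ee_rot: [179.6, 2.3, 176.4]
contact_force: [0.7, -0.1, -0.2]
opening: 0.012
```

```bash
python3 -c "
from h import *
plan([.402,.350,.042],176.4,6)"
```

```text
pose [407.7 351.7 161.5] [179.6   2.3 176.4] F [ 0.7 -0.1 -0.2] op 0.012 t 8.25
[1, 0, 20] turn -0.0
[1, 0, 20] turn -0.0
[1, 0, 20] turn -0.0
[1, 0, 20] turn -0.0
[1, 0, 20] turn -0.0
[1, 0, 20] turn -0.0
residual is measured at next step
```

Request:
move_arm([
  {"xyz": [1,0,18],"turn": 0,"jaw": 1},
  {"xyz": [1,0,20],"turn": 0,"jaw": 1},
  {"xyz": [1,0,20],"turn": 0,"jaw": 1},
  {"xyz": [1,0,20],"turn": 0,"jaw": 1},
  {"xyz": [0,0,20],"turn": 0,"jaw": 1},
  {"xyz": [0,0,15],"turn": 0,"jaw": 1},
])

```text
time_s: 8.85
ee_pos: [0.4108, 0.3562, 0.0502]
ee_rot: [179.2, 2.9, 176.5]
contact_force: [-0.1, -0.5, 0.4]
opening: 0.001
```

Request:
move_arm([
  {"xyz": [-4,-4,5],"turn": 0,"jaw": 1},
  {"xyz": [-6,-3,3],"turn": 0,"jaw": 1},
  {"xyz": [-10,0,0],"turn": 0,"jaw": 1},
  {"xyz": [-14,0,0],"turn": 0,"jaw": 1},
  {"xyz": [-16,0,0],"turn": 0,"jaw": 1},
  {"xyz": [-16,0,0],"turn": 0,"jaw": 1},
  {"xyz": [-16,0,0],"turn": 0,"jaw": 1},
  {"xyz": [-14,0,0],"turn": 0,"jaw": 1},
])

```text
time_s: 9.65
ee_pos: [0.5139, 0.3417, 0.0478]
ee_rot: [179.2, 2.8, 176.5]
contact_force: [-0.7, 0.8, -1.1]
opening: 0.006
```

Request:
move_arm([
  {"xyz": [-8,0,0],"turn": 0,"jaw": 1},
  {"xyz": [-6,0,0],"turn": 0,"jaw": 1},
  {"xyz": [-5,0,0],"turn": 0,"jaw": 1},
  {"xyz": [-4,0,0],"turn": 0,"jaw": 1},
  {"xyz": [-4,0,0],"turn": 0,"jaw": 1},
  {"xyz": [-3,0,0],"turn": 0,"jaw": 1},
])

```text
time_s: 10.25
ee_pos: [0.5491, 0.3397, 0.0505]
ee_rot: [179.2, 2.9, 176.5]
contact_force: [-1.5, -0.8, -1.1]
opening: 0.002
```

Request:
move_arm([
  {"xyz": [-3,0,0],"turn": 0,"jaw": 1},
  {"xyz": [-3,0,0],"turn": 0,"jaw": 1},
  {"xyz": [-3,0,0],"turn": 0,"jaw": 1},
])

```text
time_s: 10.55
ee_pos: [0.5518, 0.3394, 0.0504]
ee_rot: [179.2, 2.2, 176.4]
contact_force: [-8.9, 1.9, 7.6]
opening: 0.008
```

Request:
move_arm([
  {"xyz": [-3,0,0],"turn": 0,"jaw": 1},
  {"xyz": [-3,0,0],"turn": 0,"jaw": 1},
])

```text
time_s: 10.75
ee_pos: [0.5517, 0.3394, 0.0505]
ee_rot: [179.3, 1.7, 176.5]
contact_force: [-8.1, 1.9, 5.5]
opening: 0.005
```

```bash
python3 -c "
from h import *
for n in ('top','scene'):
  c=cam(n,n+'5');W=pts(c);x,y,z=W[...,0],W[...,1],W[...,2];f=c['frame'].astype(int);b,g,r=f[...,0],f[...,1],f[...,2]
  print(rect(W[(z>.094)&(z<.106)&(y>.15)&(x>.57)&(x<.85)&(y<.5)]))
  print('blue',rect(W[(b>90)&(r<60)&(g<90)&(y>.15)&(y<.5)&(z>.07)&(x<.8)]))
c=cam('scene');cv2.imwrite('pics/s5c.png',cv2.resize(c['frame'][180:400,280:520],None,fx=2.5,fy=2.5))
print(bot.get_obs()['contact_force'])"
```

```text
(array([712. , 327.2]), array([223.5, 217.8]), 86.46, 'z', np.float32(99.8), 6773)
blue (array([480.7, 264.1]), array([317.3, 153.8]), 19.39, 'z', np.float32(88.3), 126)
(array([716.8, 329.2]), array([220.2, 212.6]), 86.22, 'z', np.float32(100.7), 10993)
blue (array([606.5, 390.9]), array([103.7,   6.9]), 84.28, 'z', np.float32(88.4), 30)
[-9.77557396  2.34642995  5.27213216]
```

View pics/s5c.png

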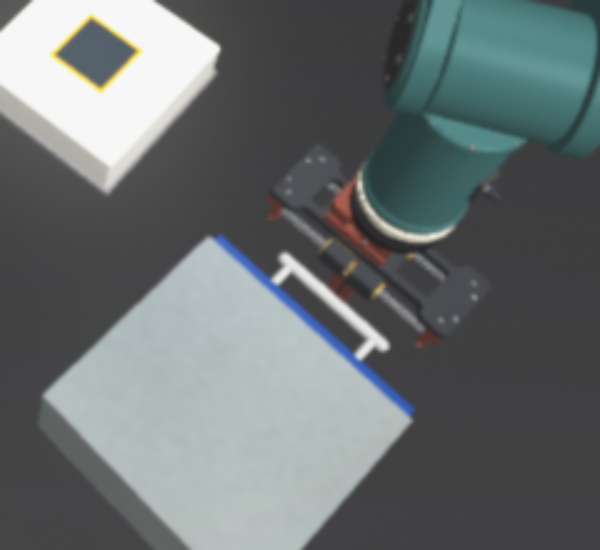

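The drawer's blue panel sits flush against the unit, and the TCP stalled at x=0.5517 with 9 N on the tool, so it is shut. I'll retreat and go to the prism.

Request:
move_arm([
  {"xyz": [10,0,0],"turn": 0,"jaw": 1},
  {"xyz": [20,0,0],"turn": 0,"jaw": 1},
  {"xyz": [10,0,-30],"turn": 0,"jaw": 0.5},
  {"xyz": [0,0,-40],"turn": 0,"jaw": 0},
  {"xyz": [0,0,-40],"turn": 0,"jaw": -1},
  {"xyz": [0,0,-40],"turn": 0,"jaw": -1},
  {"xyz": [0,0,-35],"turn": 0,"jaw": -1},
])

```text
time_s: 11.6
ee_pos: [0.5004, 0.339, 0.2353]
ee_rot: [179.6, 1.4, 176.6]
contact_force: [0.0, 0.7, -0.7]
opening: 0.423
```

```bash
python3 -c "
from h import *
plan([.478,-.358,.25],177,24)"
```

```text
pose [500.4 339.  235.3] [179.6   1.4 176.6] F [ 0.   0.7 -0.7] op 0.423 t 11.6
[-1, -29, -1] turn -0.0
[-1, -29, -1] turn -0.0
[-1, -29, -1] turn -0.0
[-1, -29, -1] turn -0.0
[-1, -29, -1] turn -0.0
[-1, -29, -1] turn -0.0
[-1, -29, -1] turn -0.0
[-1, -29, -1] turn -0.0
[-1, -29, -1] turn -0.0
[-1, -29, -1] turn -0.0
[-1, -29, -1] turn -0.0
[-1, -29, -1] turn -0.0
[-1, -29, -1] turn -0.0
[-1, -29, -1] turn -0.0
[-1, -29, -1] turn -0.0
[-1, -29, -1] turn -0.0
[-1, -29, -1] turn -0.0
[-1, -29, -1] turn -0.0
[-1, -29, -1] turn -0.0
[-1, -29, -1] turn -0.0
[-1, -29, -1] turn -0.0
[-1, -29, -1] turn -0.0
[-1, -29, -1] turn -0.0
[-1, -29, -1] turn -0.0
residual is measured at next step
```

Request:
move_arm([
  {"xyz": [-1,-30,-2],"turn": 0,"jaw": -1},
  {"xyz": [-1,-30,-2],"turn": 0,"jaw": -1},
  {"xyz": [-1,-30,-2],"turn": 0,"jaw": -1},
  {"xyz": [-1,-30,-2],"turn": 0,"jaw": -1},
  {"xyz": [-1,-30,-2],"turn": 0,"jaw": -1},
  {"xyz": [-1,-30,-2],"turn": 0,"jaw": -1},
  {"xyz": [-1,-30,-2],"turn": 0,"jaw": -1},
  {"xyz": [-1,-30,-2],"turn": 0,"jaw": -1},
])

```text
time_s: 12.4
ee_pos: [0.499, 0.097, 0.2595]
ee_rot: [179.1, 2.9, 177.1]
contact_force: [1.1, -1.1, 1.2]
opening: 1.0
```

Request:
move_arm([
  {"xyz": [-1,-30,0],"turn": 0,"jaw": -1},
  {"xyz": [-1,-30,0],"turn": 0,"jaw": -1},
  {"xyz": [-1,-30,0],"turn": 0,"jaw": -1},
  {"xyz": [-1,-30,0],"turn": 0,"jaw": -1},
  {"xyz": [-1,-30,0],"turn": 0,"jaw": -1},
  {"xyz": [-1,-30,0],"turn": 0,"jaw": -1},
  {"xyz": [-1,-30,0],"turn": 0,"jaw": -1},
  {"xyz": [-1,-30,0],"turn": 0,"jaw": -1},
])

```text
time_s: 13.2
ee_pos: [0.4947, -0.1533, 0.2595]
ee_rot: [179.4, 3.7, 177.2]
contact_force: [0.0, -0.1, 0.3]
opening: 1.0
```

Request:
move_arm([
  {"xyz": [-1,-25,0],"turn": 0,"jaw": -1},
  {"xyz": [-1,-25,0],"turn": 0,"jaw": -1},
  {"xyz": [-1,-25,0],"turn": 0,"jaw": -1},
  {"xyz": [-1,-25,0],"turn": 0,"jaw": -1},
  {"xyz": [-1,-20,0],"turn": 0,"jaw": -1},
  {"xyz": [-1,-15,0],"turn": 0,"jaw": -1},
])

```text
time_s: 13.8
ee_pos: [0.4935, -0.2969, 0.2602]
ee_rot: [179.8, 4.0, 177.1]
contact_force: [0.2, -0.2, -1.0]
opening: 0.998
```

```bash
cat > p.py <<'E'
from h import *
c=cam('wrist','w6');W=pts(c);x,y,z=W[...,0],W[...,1],W[...,2]
near=(x>.42)&(x<.54)&(y<-.3)&(y>-.42)
P=W[near&(z>.1)&(z<.12)];print('prism top',rect(P))
# robust edges
A=W[near&(z>.03)&(z<.12)];print('all',rect(A))
E
python3 p.py;python3 -c "
from h import *
plan([.478,-.358,.15],177,5)"
```

```text
prism top (array([ 478.4, -357.8]), array([45.3, 44.5]), 86.88, 'z', np.float32(111.4), 2211)
all (array([ 478.2, -357.7]), array([45.5, 44.8]), 87.1, 'z', np.float32(111.2), 2888)
pose [ 493.8 -299.1  260.3] [179.9   4.  177. ] F [ 0.4 -2.7 -0.1] op 0.998 t 13.85
[3, -12, 22] turn 0.0
[3, -12, 22] turn 0.0
[3, -12, 22] turn 0.0
[3, -12, 22] turn 0.0
[3, -12, 22] turn 0.0
residual is measured at next step
```

```bash
cat >> h.py <<'E'
def plan(target,yaw,n,grasp=False):
    """constant tool-frame rows (turn small); grasp=True: target is for the grasp point"""
    o=bot.get_obs();R=Ro.from_euler('xyz',o['ee_rot'],degrees=True).as_matrix();p=np.array(o['ee_pos'])
    g=p-R[:,2]*bot.tcp_to_grasp
    d=R.T@((np.array(target)-(g if grasp else p))*1000)
    dy=(yaw-o['ee_rot'][2]+90)%180-90
    print('tcp',np.round(p*1000,1),'grasp',np.round(g*1000,1),np.round(o['ee_rot'],2),'F',np.round(o['contact_force'],1),'op',round(o['opening'],3),'t',o['time_s'])
    print('total tool shift',np.round(d,1),'per row',np.round(d/n,1),'turn',round(-dy,1))
E
python3 -c "
from h import *
plan([.478,-.358,.160],177,4,True)"
```

```text
tcp [ 493.8 -299.1  260.3] grasp [ 492.5 -299.1  279. ] [179.89   4.02 177.04] F [ 0.4 -2.7 -0.1] op 0.998 t 13.85
total tool shift [ 19.8 -59.8 117.8] per row [  4.9 -15.   29.4] turn 0.0
```

Request:
move_arm([
  {"xyz": [5,-15,24],"turn": 0,"jaw": -1},
  {"xyz": [5,-15,32],"turn": 0,"jaw": -1},
  {"xyz": [5,-15,32],"turn": 0,"jaw": -1},
  {"xyz": [5,-15,25],"turn": 0,"jaw": -1},
])

```text
time_s: 14.25
ee_pos: [0.483, -0.3605, 0.1487]
ee_rot: [-179.7, 4.6, 177.2]
contact_force: [-0.1, -0.2, -0.0]
opening: 1.0
```

```bash
python3 p.py; python3 -c "
from h import *
plan([.478,-.358,.084],177,4,True)"
```

```text
prism top (array([ 478.6, -358.2]), array([45.1, 45.1]), 87.5, 'z', np.float32(111.5), 4608)
all (array([ 478.5, -358.2]), array([45.1, 45.3]), 87.51, 'z', np.float32(111.2), 5965)
tcp [ 480.9 -361.1  144.8] grasp [ 479.5 -361.   163.5] [-179.81    4.39  177.13] F [-0.4 -1.2 -2.5] op 0.998 t 14.3
total tool shift [ 7.7  3.1 79.1] per row [ 1.9  0.8 19.8] turn 0.1
```

Request:
move_arm([
  {"xyz": [2,1,18],"turn": -0.2,"jaw": -1},
  {"xyz": [2,1,22],"turn": -0.2,"jaw": -1},
  {"xyz": [2,1,20],"turn": 0,"jaw": -1},
  {"xyz": [1,0,12],"turn": 0,"jaw": -1},
])

```text
time_s: 14.7
ee_pos: [0.4813, -0.3571, 0.0728]
ee_rot: [-179.7, 4.5, 177.5]
contact_force: [-0.3, 0.6, -0.8]
opening: 0.998
```

```bash
python3 -c "
from h import *
plan([.4785,-.358,.084],177.5,1,True)"
```

```text
tcp [ 481.3 -357.1   72.8] grasp [ 479.8 -357.    91.5] [-179.71    4.53  177.5 ] F [-0.3  0.6 -0.8] op 0.998 t 14.7
total tool shift [ 1.8 -1.1  7.4] per row [ 1.8 -1.1  7.4] turn -0.0
```

Request:
move_arm([
  {"xyz": [2,-1,7],"turn": 0,"jaw": -0.4},
  {"xyz": [0,0,0],"turn": 0,"jaw": 0},
  {"xyz": [0,0,0],"turn": 0,"jaw": 1},
  {"xyz": [0,0,0],"turn": 0,"jaw": 1},
  {"xyz": [0,0,0],"turn": 0,"jaw": 1},
], force=35)

```text
time_s: 15.2
ee_pos: [0.4813, -0.3576, 0.0675]
ee_rot: [-179.6, 4.6, 177.6]
contact_force: [-1.2, -0.6, 0.3]
opening: 0.582
```

```bash
python3 p.py; python3 -c "
from h import *
plan([.4785,-.358,.084],177.5,1,True)"
```

```text
prism top (array([ 472.4, -356.2]), array([75.4, 33.3]), 86.84, 'z', np.float32(111.4), 9548)
all (array([ 472.4, -356.3]), array([75.4, 33.9]), 86.34, 'z', np.float32(109.9), 15017)
tcp [ 481.3 -357.8   67.6] grasp [ 479.8 -357.6   86.3] [-179.62    4.65  177.57] F [-0.  -0.3  1. ] op 0.543 t 15.25
total tool shift [ 1.5 -0.4  2.2] per row [ 1.5 -0.4  2.2] turn 0.1
```

Request:
move_arm([
  {"xyz": [0,0,0],"turn": 0,"jaw": 1},
  {"xyz": [0,0,0],"turn": 0,"jaw": 1},
])

```text
time_s: 15.45
ee_pos: [0.4811, -0.3577, 0.0677]
ee_rot: [-179.6, 4.6, 177.6]
contact_force: [0.7, -0.2, -3.0]
opening: 0.505
```

Request:
move_arm([
  {"xyz": [0,0,0],"turn": 0,"jaw": 1},
  {"xyz": [0,0,-5],"turn": 0,"jaw": 1},
  {"xyz": [0,0,-10],"turn": 0,"jaw": 1},
])

```text
time_s: 15.75
ee_pos: [0.4782, -0.356, 0.0813]
ee_rot: [-179.8, 4.4, 177.5]
contact_force: [0.6, 0.3, -5.0]
opening: 0.506
```

Request:
move_arm([
  {"xyz": [-2,0,-20],"turn": 0,"jaw": 1},
  {"xyz": [-3,0,-32],"turn": 0,"jaw": 1},
  {"xyz": [-3,0,-35],"turn": 0,"jaw": 1},
  {"xyz": [-3,0,-32],"turn": 0,"jaw": 1},
  {"xyz": [-2,0,-20],"turn": 0,"jaw": 1},
])

```text
time_s: 16.25
ee_pos: [0.4768, -0.3525, 0.2248]
ee_rot: [179.8, 4.0, 177.5]
contact_force: [0.7, -0.5, -4.2]
opening: 0.511
```

```bash
cat > q.py <<'E'
from h import *
import sys
def T(p,r):
    M=np.eye(4);M[:3,:3]=Ro.from_euler('xyz',r,degrees=True).as_matrix();M[:3,3]=p;return M
G=np.linalg.inv(T([.4811,-.3577,.0677],[-179.6,4.6,177.6]))@T([.4785,-.3582,0],[0,0,-2.5])
o=bot.get_obs();P=T(o['ee_pos'],o['ee_rot'])@G
r=Ro.from_matrix(P[:3,:3]).as_euler('xyz',degrees=True)
print('t',o['time_s'],'prism est',np.round(P[:3,3]*1000,1),np.round(r,2),'tool',np.round(o['ee_rot'],2),'op',round(o['opening'],3))
tgt=np.array([float(a) for a in sys.argv[1:4]]);d=tgt-P[:3,3]*1000
R=T(o['ee_pos'],o['ee_rot'])[:3,:3];print('world d',np.round(d,1),'tool d',np.round(R.T@d,1),'turn',round(r[2]-1.8,1))
E
python3 q.py 513.9 17.9 150; python3 -c "
from h import *
c=cam('scene','s7');cv2.imwrite('pics/s7c.png',cv2.resize(c['frame'][20:270,130:400],None,fx=2.2,fy=2.2))"
```

```text
t 16.25 prism est [ 473.5 -352.2  157.1] [ 0.62  0.64 -2.55] tool [179.78   3.96 177.5 ] op 0.511
world d [ 40.4 370.1  -7.1] tool d [-23.7 371.5  10.2] turn -4.3
```

View pics/s7c.png

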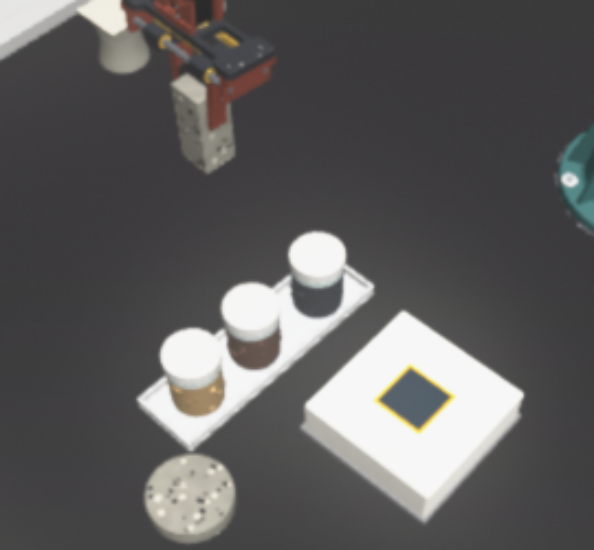

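The prism is lifted and upright at crop (205,125), and the jars and disc are undisturbed. I'll carry it across now.

Request:
move_arm([
  {"xyz": [-1,20,0],"turn": -0.3,"jaw": 1},
  {"xyz": [-2,30,0],"turn": -0.3,"jaw": 1},
  {"xyz": [-2,35,0],"turn": -0.4,"jaw": 1},
  {"xyz": [-2,35,0],"turn": -0.4,"jaw": 1},
  {"xyz": [-2,35,0],"turn": -0.4,"jaw": 1},
  {"xyz": [-2,35,0],"turn": -0.4,"jaw": 1},
  {"xyz": [-2,35,0],"turn": -0.4,"jaw": 1},
])

```text
time_s: 17.0
ee_pos: [0.4918, -0.1204, 0.2247]
ee_rot: [-180.0, 3.9, 179.9]
contact_force: [0.8, -0.5, -4.4]
opening: 0.511
```

```bash
python3 q.py 513.9 17.9 140
```

```text
t 17.0 prism est [ 488.4 -120.5  157.1] [ 0.36  0.73 -0.21] tool [-179.96    3.87  179.86] op 0.511
world d [ 25.5 138.4 -17.1] tool d [-24.  138.5  18.6] turn -2.0
```

Request:
move_arm([
  {"xyz": [-4,30,0],"turn": -0.4,"jaw": 1},
  {"xyz": [-4,28,0],"turn": -0.4,"jaw": 1},
  {"xyz": [-4,25,0],"turn": -0.4,"jaw": 1},
  {"xyz": [-4,20,2],"turn": -0.4,"jaw": 1},
  {"xyz": [-3,12,4],"turn": -0.2,"jaw": 1},
  {"xyz": [-2,6,4],"turn": -0.2,"jaw": 1},
])

```text
time_s: 17.6
ee_pos: [0.5017, 0.0159, 0.2098]
ee_rot: [179.8, 3.1, -177.7]
contact_force: [-0.4, -1.3, -4.3]
opening: 0.514
```

```bash
python3 q.py 513.9 17.9 100
```

```text
t 17.6 prism est [497.4  15.8 142.2] [0.62 1.51 2.24] tool [ 179.78    3.1  -177.71] op 0.514
world d [ 16.5   2.1 -42.2] tool d [-14.3   1.2  43.1] turn 0.4
```

Request:
move_arm([
  {"xyz": [-4,0,8],"turn": 0,"jaw": 1},
  {"xyz": [-4,0,12],"turn": 0,"jaw": 1},
  {"xyz": [-3,0,10],"turn": 0,"jaw": 1},
  {"xyz": [-2,0,6],"turn": 0,"jaw": 1},
])

```text
time_s: 18.0
ee_pos: [0.5156, 0.0167, 0.1702]
ee_rot: [179.8, 2.9, -177.7]
contact_force: [-0.2, 0.4, -5.0]
opening: 0.51
```

```bash
python3 q.py 513.9 17.9 85; cat > s.py <<'E'
from h import *
from itertools import product
# prism seen by top and scene: vertical face normals by plane fit relative to scanner top
for n in ('top','scene'):
    c=cam(n,n+'8');W=pts(c);x,y,z=W[...,0],W[...,1],W[...,2]
    f=c['frame'].astype(int);b,g,r=f[...,0],f[...,1],f[...,2]
    S=W[(abs(z-.0605)<.008)&(abs(x-.513)<.12)&(abs(y-.017)<.12)&(r>140)&(g>140)&(b>140)]
    print(n,'scanner',rect(S))
    m=(z>.072)&(abs(x-.513)<.06)&(abs(y-.017)<.06)&(z<.16)&(abs(r-b)<40)&(r>45)
    P=W[m]
    # normals by local differences
    du=np.roll(W,-3,1)-np.roll(W,3,1);dv=np.roll(W,-3,0)-np.roll(W,3,0)
    N=np.cross(du,dv);N/=np.linalg.norm(N,axis=-1,keepdims=True)
    N[np.sum(N*(W-c['position']),-1)>0]*=-1
    for ax in ([1,0,0],[-1,0,0],[0,1,0],[0,-1,0],[0,0,1]):
        k=m&(N@np.array(ax)>.9)
        if k.sum()>40:
            Q=W[k];cen=np.median(Q,0)
            for _ in range(3):
                w=np.linalg.svd(Q-Q.mean(0))[2][2]; e=abs((Q-Q.mean(0))@w); Q=Q[e<max(.0015,2*np.median(e))]
            w=w*np.sign(w@ax);print(ax,len(Q),'c',np.round(Q.mean(0)*1000,1),'tilt z',round(np.degrees(np.arcsin(w[2])),2) if not ax[2] else np.round(np.degrees(w[:2]),2),'yaw',round(np.degrees(np.arctan2(w[1],w[0]))%90,2))
E
python3 s.py
```

```text
t 18.0 prism est [511.   16.6 102.6] [0.62 1.68 2.28] tool [ 179.78    2.92 -177.67] op 0.51
world d [  2.9   1.3 -17.6] tool d [-2.   1.1 17.7] turn 0.5
top scanner (array([511.2,  14.4]), array([180. , 179.6]), 2.09, 'z', np.float32(60.1), 1172)
scene scanner (array([514.2,  17.5]), array([182.4, 181.3]), 1.56, 'z', np.float32(60.8), 3260)
[1, 0, 0] 114 c [533.4  17.7 132.4] tilt z -1.37 yaw 1.17
[0, 1, 0] 96 c [511.7  38.6 129.9] tilt z -0.13 yaw 2.24
```

Request:
move_arm([
  {"xyz": [15,0,-4],"turn": 0,"jaw": 1},
  {"xyz": [0,0,0],"turn": 0,"jaw": 1},
])

```text
time_s: 18.3
ee_pos: [0.4986, 0.0154, 0.1733]
ee_rot: [179.8, 2.8, -177.7]
contact_force: [-0.8, 0.2, -4.4]
opening: 0.509
```

Request:
move_arm([
  {"xyz": [-3,0,0],"turn": 0,"jaw": 1},
  {"xyz": [-3,0,0],"turn": 0,"jaw": 1},
  {"xyz": [-3,0,0],"turn": 0,"jaw": 1},
  {"xyz": [-3,0,0],"turn": 0,"jaw": 1},
  {"xyz": [-3,0,0],"turn": 0,"jaw": 1},
])

```text
time_s: 18.8
ee_pos: [0.5155, 0.0157, 0.1762]
ee_rot: [179.8, 3.0, -177.8]
contact_force: [0.2, -0.5, -5.1]
opening: 0.509
```

```bash
python3 q.py 513.9 17.9 85
```

```text
t 18.8 prism est [511.   15.6 108.6] [0.59 1.58 2.19] tool [ 179.8     3.02 -177.76] op 0.509
world d [  2.9   2.3 -23.6] tool d [-1.7  2.1 23.8] turn 0.4
```

Request:
move_arm([
  {"xyz": [0,0,0],"turn": 0,"jaw": 1},
  {"xyz": [0,0,0],"turn": 0,"jaw": 1},
  {"xyz": [0,0,0],"turn": 0,"jaw": 1},
  {"xyz": [0,0,0],"turn": 0,"jaw": 1},
  {"xyz": [0,0,0],"turn": 0,"jaw": 1},
  {"xyz": [0,0,0],"turn": 0,"jaw": 1},
  {"xyz": [0,0,0],"turn": 0,"jaw": 1},
  {"xyz": [0,0,0],"turn": 0,"jaw": 1},
])

```text
time_s: 19.6
ee_pos: [0.5158, 0.0158, 0.176]
ee_rot: [179.8, 3.0, -177.7]
contact_force: [-0.1, -0.9, -4.5]
opening: 0.512
```

Request:
move_arm([
  {"xyz": [0,0,3],"turn": 0,"jaw": 1},
  {"xyz": [0,0,3],"turn": 0,"jaw": 1},
  {"xyz": [0,0,3],"turn": 0,"jaw": 1},
  {"xyz": [0,0,3],"turn": 0,"jaw": 1},
])

```text
time_s: 20.0
ee_pos: [0.5168, 0.0159, 0.1634]
ee_rot: [179.8, 3.0, -177.7]
contact_force: [-0.3, -0.3, -4.4]
opening: 0.512
```

Request:
move_arm([
  {"xyz": [0,0,-8],"turn": 0,"jaw": 1},
  {"xyz": [0,0,-8],"turn": 0,"jaw": 1},
  {"xyz": [0,0,-8],"turn": 0,"jaw": 1},
  {"xyz": [0,0,-8],"turn": 0,"jaw": 1},
  {"xyz": [0,0,-8],"turn": 0,"jaw": 1},
  {"xyz": [0,0,-8],"turn": 0,"jaw": 1},
  {"xyz": [0,0,-8],"turn": 0,"jaw": 1},
  {"xyz": [0,0,-8],"turn": 0,"jaw": 1},
])

```text
time_s: 20.8
ee_pos: [0.5127, 0.0155, 0.2326]
ee_rot: [179.8, 3.0, -177.7]
contact_force: [0.1, -0.2, -4.8]
opening: 0.511
```

Request:
move_arm([
  {"xyz": [0,0,20],"turn": 0,"jaw": 1},
  {"xyz": [0,0,20],"turn": 0,"jaw": 1},
  {"xyz": [0,0,10],"turn": 0,"jaw": 1},
  {"xyz": [0,0,0],"turn": 0,"jaw": 1},
])

```text
time_s: 21.2
ee_pos: [0.518, 0.0155, 0.1856]
ee_rot: [179.9, 3.4, -177.7]
contact_force: [-0.3, -0.8, -5.0]
opening: 0.511
```

```bash
python3 q.py 513.9 17.9 85
```

```text
t 21.2 prism est [514.   15.4 118. ] [0.54 1.2  2.21] tool [ 179.86    3.4  -177.74] op 0.511
world d [ -0.1   2.5 -33. ] tool d [ 2.   2.5 32.9] turn 0.4
```

Request:
move_arm([
  {"xyz": [-1,0,-8],"turn": 0,"jaw": 1},
  {"xyz": [0,0,-9],"turn": 0,"jaw": 1},
  {"xyz": [-1,0,-9],"turn": 0,"jaw": 1},
  {"xyz": [0,0,-9],"turn": 0,"jaw": 1},
  {"xyz": [-1,0,-9],"turn": 0,"jaw": 1},
  {"xyz": [0,0,-9],"turn": 0,"jaw": 1},
  {"xyz": [-1,0,-8],"turn": 0,"jaw": 1},
  {"xyz": [0,0,-7],"turn": 0,"jaw": 1},
])

```text
time_s: 22.0
ee_pos: [0.5193, 0.0152, 0.2632]
ee_rot: [179.9, 3.7, -177.7]
contact_force: [-1.2, 0.5, -4.7]
opening: 0.513
```

Request:
move_arm([
  {"xyz": [1,0,25],"turn": 0,"jaw": 1},
  {"xyz": [1,1,25],"turn": 0,"jaw": 1},
  {"xyz": [1,1,15],"turn": 0,"jaw": 1},
  {"xyz": [0,0,0],"turn": 0,"jaw": 1},
])

```text
time_s: 22.4
ee_pos: [0.5229, 0.0171, 0.2004]
ee_rot: [180.0, 4.0, -177.7]
contact_force: [-0.3, -0.2, -4.2]
opening: 0.514
```

Request:
move_arm([
  {"xyz": [-1,0,-8],"turn": 0,"jaw": 1},
  {"xyz": [0,0,-9],"turn": 0,"jaw": 1},
  {"xyz": [-1,0,-9],"turn": 0,"jaw": 1},
  {"xyz": [0,0,-9],"turn": 0,"jaw": 1},
  {"xyz": [-1,0,-9],"turn": 0,"jaw": 1},
  {"xyz": [0,0,-9],"turn": 0,"jaw": 1},
  {"xyz": [-1,0,-8],"turn": 0,"jaw": 1},
  {"xyz": [0,0,-7],"turn": 0,"jaw": 1},
])

```text
time_s: 23.2
ee_pos: [0.524, 0.0167, 0.2792]
ee_rot: [-180.0, 4.4, -177.7]
contact_force: [0.1, 0.6, -3.8]
opening: 0.507
```

Request:
move_arm([
  {"xyz": [1,0,25],"turn": 0,"jaw": 1},
  {"xyz": [1,0,25],"turn": 0,"jaw": 1},
  {"xyz": [1,0,15],"turn": 0,"jaw": 1},
  {"xyz": [0,0,0],"turn": 0,"jaw": 1},
])

```text
time_s: 23.6
ee_pos: [0.5284, 0.0165, 0.2164]
ee_rot: [-179.9, 4.7, -177.7]
contact_force: [-1.3, 0.7, -4.8]
opening: 0.512
```

```bash
python3 q.py 513.9 17.9 85;python3 s.py
```

```text
t 23.6 prism est [526.   16.2 148.7] [ 0.33 -0.14  2.22] tool [-179.93    4.74 -177.71] op 0.512
world d [-12.1   1.7 -63.7] tool d [17.3  2.3 62.5] turn 0.4
top scanner (array([511.1,  13.6]), array([179.9, 178.1]), 2.02, 'z', np.float32(60.0), 956)
scene scanner (array([514.4,  17.1]), array([181.7, 181.3]), 1.32, 'z', np.float32(60.7), 3295)
```

Request:
move_arm([
  {"xyz": [2,0,4],"turn": 0.1,"jaw": 1},
  {"xyz": [2,0,6],"turn": 0.1,"jaw": 1},
  {"xyz": [2,0,6],"turn": 0.1,"jaw": 1},
  {"xyz": [2,1,6],"turn": 0,"jaw": 1},
  {"xyz": [2,0,6],"turn": 0,"jaw": 1},
  {"xyz": [2,1,6],"turn": 0,"jaw": 1},
  {"xyz": [1,0,6],"turn": 0,"jaw": 1},
  {"xyz": [1,0,5],"turn": 0,"jaw": 1},
])

```text
time_s: 24.5
ee_pos: [0.5216, 0.0179, 0.1723]
ee_rot: [-179.9, 5.3, -178.0]
contact_force: [0.5, -0.5, -4.7]
opening: 0.506
```

```bash
python3 q.py 513.9 17.9 80;python3 s.py
```

```text
t 24.5 prism est [519.9  17.5 104.6] [ 0.28 -0.71  1.89] tool [-179.88    5.31 -178.03] op 0.506
world d [ -6.    0.4 -24.6] tool d [ 8.2  0.6 23.9] turn 0.1
top scanner (array([511.2,  14.3]), array([180.1, 179.3]), 2.09, 'z', np.float32(60.1), 1282)
scene scanner (array([514. ,  17.4]), array([182. , 180.2]), 1.88, 'z', np.float32(60.8), 3238)
[1, 0, 0] 116 c [540.5  20.4 133.7] tilt z 0.22 yaw 1.53
[0, 1, 0] 93 c [519.7  39.8 132. ] tilt z -0.8 yaw 1.81
```

Request:
move_arm([
  {"xyz": [1,0,3],"turn": 0,"jaw": 1},
  {"xyz": [1,0,3],"turn": 0,"jaw": 1},
  {"xyz": [1,0,3],"turn": 0,"jaw": 1},
  {"xyz": [1,0,3],"turn": 0,"jaw": 1},
  {"xyz": [1,0,3],"turn": 0,"jaw": 1},
  {"xyz": [1,0,3],"turn": 0,"jaw": 1},
  {"xyz": [1,0,2],"turn": 0,"jaw": 1},
  {"xyz": [0,0,0],"turn": 0,"jaw": 1},
])

```text
time_s: 25.4
ee_pos: [0.5163, 0.0175, 0.1502]
ee_rot: [-179.9, 5.3, -178.0]
contact_force: [-0.9, 0.6, -4.9]
opening: 0.515
```

```bash
python3 q.py 513.9 17.9 71;python3 s.py; python3 -c "
from h import *
a=cam('scene')['frame'][130:260,230:400]; b=cam('wrist')['frame'][60:360,80:480]
cv2.imwrite('pics/f1.png',np.hstack([cv2.resize(a,(400,306),interpolation=2),cv2.resize(b,(400,306))]))"
```

```text
t 25.4 prism est [514.5  17.2  82.4] [ 0.28 -0.7   1.89] tool [-179.88    5.3  -178.03] op 0.515
world d [ -0.6   0.7 -11.4] tool d [ 1.7  0.8 11.3] turn 0.1
top scanner (array([511.3,  14.5]), array([179.9, 180.5]), 1.8, 'z', np.float32(60.0), 1464)
scene scanner (array([514.7,  17.3]), array([181.7, 180.9]), 1.88, 'z', np.float32(60.7), 3233)
[1, 0, 0] 182 c [536.   18.8 123. ] tilt z 0.71 yaw 1.52
[0, 1, 0] 84 c [515.1  39.4 108.1] tilt z -0.91 yaw 1.89
```

View pics/f1.png

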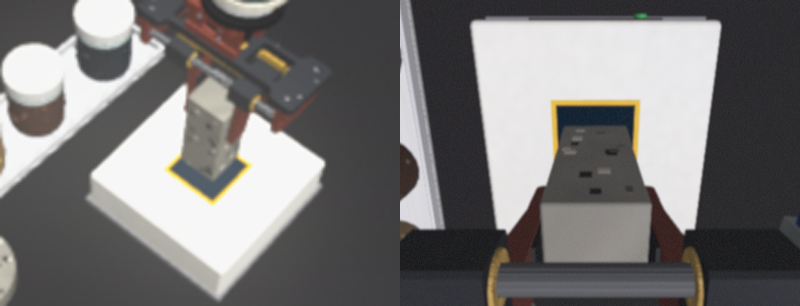

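The scene crop (left) and wrist crop (right) show the prism centred over the yellow-bordered window and square with it, about 2 cm up. The final descent is about 11 mm, done slowly.

Request:
move_arm([
  {"xyz": [0,0,2],"turn": 0,"jaw": 1},
  {"xyz": [1,1,3],"turn": 0,"jaw": 1},
  {"xyz": [0,0,3],"turn": 0,"jaw": 1},
  {"xyz": [0,0,2],"turn": 0,"jaw": 1},
  {"xyz": [0,0,1],"turn": 0,"jaw": 1},
  {"xyz": [0,0,0],"turn": 0,"jaw": 1},
])

```text
time_s: 26.2
ee_pos: [0.5173, 0.0185, 0.1389]
ee_rot: [-179.9, 5.4, -178.0]
contact_force: [-0.3, -0.3, -5.4]
opening: 0.51
```

```bash
python3 q.py 513.9 17.9 70;python3 s.py; python3 -c "
from h import *
c=np.load('scene.npz');W=pts(c);x,y,z=W[...,0],W[...,1],W[...,2]
m=(abs(x-.514)<.05)&(abs(y-.017)<.05)&(z>.055)
# face bottom edge: lowest points on faces vs. glass
for nm,k in(('+x',m&(abs(x-.536)<.004)&(abs(y-.017)<.018)),('+y',m&(abs(y-.0395)<.004)&(abs(x-.514)<.018))): print(nm,np.round(np.nanpercentile(z[k],[0,3,10,50,100])*1000,1),k.sum())
a=c['frame'][120:240,240:370]; cv2.imwrite('pics/f2.png',cv2.resize(a,None,fx=4.5,fy=4.5,interpolation=2))"
```

```text
t 26.2 prism est [515.6  18.2  71.2] [ 0.26 -0.8   1.89] tool [-179.86    5.41 -178.03] op 0.51
world d [-1.7 -0.3 -1.2] tool d [ 1.9 -0.2  1. ] turn 0.1
top scanner (array([511.1,  14.1]), array([180.2, 179.8]), 2.2, 'z', np.float32(60.0), 1502)
scene scanner (array([514.1,  17.3]), array([181.5, 180.7]), 1.77, 'z', np.float32(60.8), 3193)
[1, 0, 0] 196 c [536.9  19.1 116.3] tilt z 0.86 yaw 1.08
[0, 1, 0] 88 c [517.6  40.8 101.8] tilt z -5.25 yaw 89.7
+x [ 58.2  61.2  85.7 178.2 397.2] 706
+y [ 57.5  62.3 100.8 389.3 562.3] 754
```

View pics/f2.png

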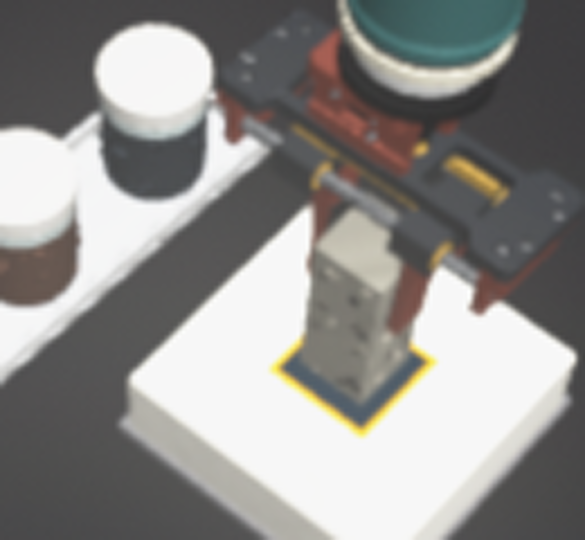

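The crop shows the prism hovering upright inside the yellow border with its lower corner at (362,397), clear of the glass. I'll make one small final trim.

Request:
move_arm([
  {"xyz": [1.5,0,0.8],"turn": 0,"jaw": 1},
  {"xyz": [0,0,0],"turn": 0,"jaw": 1},
  {"xyz": [0,0,0],"turn": 0,"jaw": 1},
])

```text
time_s: 26.6
ee_pos: [0.516, 0.0184, 0.1383]
ee_rot: [-179.9, 5.4, -178.0]
contact_force: [-0.0, 0.0, -4.6]
opening: 0.511
```

```bash
python3 q.py 513.9 17.9 70;python3 s.py; python3 -c "
from h import *
c=cam('wrist');W=pts(c);x,y,z=W[...,0],W[...,1],W[...,2]
k=(abs(z-.182)<.008)&(abs(x-.505)<.04)&(abs(y-.017)<.015);print('top z',np.nanmedian(z[k]),k.sum())
k=(abs(z-.06)<.01)&(abs(y-.017)<.1)&(x>.4)&(x<.47);print('scanner z',np.nanmedian(z[k]))
o=bot.get_obs();print(np.round(o['dq'],2),o['contact_force'])"
```

```text
t 26.6 prism est [514.4  18.1  70.6] [ 0.26 -0.85  1.89] tool [-179.86    5.45 -178.03] op 0.511
world d [-0.5 -0.2 -0.6] tool d [ 0.6 -0.1  0.5] turn 0.1
top scanner (array([511.3,  14.5]), array([179.8, 180.5]), 1.83, 'z', np.float32(60.1), 1524)
scene scanner (array([514.5,  17.3]), array([181.8, 180.9]), 2.27, 'z', np.float32(60.7), 3197)
[1, 0, 0] 207 c [535.4  20.2 117.4] tilt z 0.71 yaw 1.81
[0, 1, 0] 96 c [515.6  40.9 104. ] tilt z -5.72 yaw 89.87
top z 0.1821555769503071 4908
scanner z 0.06149959278647543
[ 0.08 -0.13  0.03  0.05 -0.03  0.02] [-0.40519415 -0.98611993 -4.6068885 ]
```

```bash
python3 -c "
from plant import bot
print(bot.sign_off())"
```

```text
the job is handed in; nothing more can be done
None
```

I handed the job in at about 26.8 s of the 67 s allowed, with every step done in the order asked. The sign-off gives no verdict.

**Cover and drawer:** I lifted the cover off the window, set it flat in the open drawer and let go of it. I then pushed the drawer by its handle until it stalled with about 9 N on the tool. The picture shows its blue front flush against the unit.

**Prism:** I carried it over the jars with its lower end about 155 mm up. It is now held motionless over the window.

| Last check | Value |
|---|---|
| Height above the glass | about 10.6 mm |
| Off centre | about 0.5 mm |
| Yaw error to the window | about 0.1° |
| Tilt | about 0.8° |
| Grip opening | steady at 45 mm |

The wrist force was just the prism's weight, and I saw no sign that it ever touched the scanner. The jars and disc were not disturbed in the pictures I viewed.

**Disagreements:**
- **Camera offset:** the top camera places the scanner about 3 mm away from where the scene and wrist cameras do. I used the latter two, which agree with each other.
- **Side-face tilt:** the last camera fit of the prism's left (+y) face gave a 5.7° tilt. I think the gripper finger spoiled that fit, because it read under 1° before the final lowering. The other visible face gives 0.7° and the arm's own pose gives 0.3° sideways.
- **Gripper tilt:** the gripper drifted by up to about 5° during fast moves. I corrected the effect on the prism before lowering it.

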